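# Grease the gearbox through its tilted nipple

## Task

The gearbox has just been filled with its gears: swing its hinged cover fully shut first. Then take the grease coupler out of its wooden stand, press it squarely onto the tilted grease nipple until it snaps on, and keep pushing so that the sprung pad inside it stays well pressed in; finish like that, still gripping the coupler and pushing. Leave the tin, the bearing ring and the wrench where they are.

Things in the scene. Friction and masses are not known exactly. Their poses are not given: they have to be found in the camera images.
- gearbox: Gearbox: dark steel bed plate 180 x 265 x 12 mm lying on the bench, fixed, carrying a grey open case 150 (x) x 170 (y) x 80 mm. Origin: on the bench under the centre of the case; x points to the cover's hinge side, the nipple stands at the -y side, z up. The bed plate runs from y = -175 to +90 mm, its case's rim is at z = 92 mm.
- cover (a joint): Angle of the case's hinged steel cover in rad: 0 = fully shut on the rim, grows as it opens upward; it starts 0.6 to 1.05 open. A stiff hinge: it stays where it is left, about 3 N near the free edge moves it.
- cover_hinge (a point): Middle of the cover's hinge line, at the far (gearbox +x) rim of the case, 92 mm above the bench. The frame turns with the cover: from here the cover plate runs 150 mm along the frame's -x to its free edge, 85 mm to either side in y, and is 8 mm thick (underside at z = 0, outer face at z = 8 mm). The hinge turns about the frame's y axis.
- cover_handle (a point): Top of the cover's small black knob: 120 mm from the hinge line, midway across, 35 mm out from the cover's outer face. Frame parallel to that of cover_hinge.
- nipple: Brass button-head grease nipple, 38 mm long, on a fixed grey block (46 x 54 x 30 mm) that stands on the bed plate beside the case. Origin: centre of its foot, where it leaves the block's round steel boss (radius 16 mm); z points along the nipple to its tip, leaning 0.5 rad (29 degrees) from vertical, sideways away from the case.
- nipple_tip (a point): Centre of the nipple's flat tip, 38 mm along the nipple's z from its foot. Frame parallel to that of the nipple. Nipple sizes: hexagon foot 16 mm wide and 8 mm high, neck 10 mm diameter, head 18 mm diameter (widest 30.5 to 32 mm from the foot), coned to 8 mm at the tip.
- coupler_grip (a point): Grip point of the loose grease coupler, on its axis, 60 mm above its mouth and 35 mm below its top. Cylinder 32 mm in diameter, 95 mm long, about 0.35 kg: lower 40 mm steel sleeve, upper 55 mm black handle. z points along its axis from the mouth to the top. It starts upright in the stand, its mouth 8 mm above the bench.
- coupler_mouth (a point): Centre of the coupler's mouth (its open lower end). The bore is 22 mm in diameter; four sprung jaws inside, 12 mm above the mouth, snap behind the nipple's head; the push rises to about 4 to 8 N, then the jaws pull it in, and the snap is complete once the nipple's tip is about 23 mm inside the mouth. Same axes as the grip point.
- coupler_pad (a joint): Travel (m) of the sprung pad inside the coupler: 0 = out, 22 mm above the mouth, 0.009 = pressed fully in. The nipple's tip touches it when 22 mm inside the mouth. Its spring pushes back with 3 N at 0, 9 N at 0.0045 and 15 N at 0.009. Let go after the snap, the coupler stays on but the pad comes out to under 0.003; well pressed in is over 0.0045.
- stand: Fixed wooden stand 90 x 90 x 24 mm with a round recess 39 mm wide and 16 mm deep in which the coupler stands. Origin: centre of its underside.
- tin: Bystander: closed metal tin, 84 mm diameter, 100 mm high, upright. Origin: centre of its underside.
- bearing: Bystander: steel bearing ring, 62 mm outer diameter, 18 mm high, lying flat. Origin: centre of its underside.
- wrench: Bystander: steel wrench lying on the bench. Origin: underside.
Not all that is in view belongs to the job. Leave any yellow look-alike of the part that bears coupler_grip alone.

How it is judged:
On the way, in this order (a step that is already met when the one before it is completed fails the run):
1. the cover is shut (value of joint cover below 0.05 rad), for 0.2 s.
2. the coupler has snapped squarely onto the nipple (z of coupler_mouth in the frame of nipple below 0.0155 m and x of coupler_mouth in the frame of nipple between -0.0035 and 0.0035 m and y of coupler_mouth in the frame of nipple between -0.0035 and 0.0035 m and angle between the z axis of coupler_mouth and the z axis of nipple, either way round below 0.12 rad), for 0.2 s.
At the end, for the whole second after the job is handed in: The cover is shut (under 0.05 rad); the coupler sits snapped on the nipple, its mouth less than 15.5 mm above the nipple's foot, its axis within 3.5 mm and 0.12 rad of the nipple's; its sprung pad is pushed in more than 4.5 mm; the fingers still hold the coupler and it is at rest (all of step 2 and value of joint cover below 0.05 rad and value of joint coupler_pad above 0.0045 m and contact force between the fingers and coupler above 2 N and linear speed of coupler below 0.02 m/s); the arm keeps its last pose, push and grip.
It fails at once if the tin is disturbed (distance of tin from where it was at the start of the episode above 0.03 m or angle between tin's own z axis and vertical above 0.3 rad).
It fails at once if the bearing is disturbed (distance of bearing from where it was at the start of the episode above 0.03 m).
It fails at once if the wrench is disturbed (distance of wrench from where it was at the start of the episode above 0.03 m).
It also fails if it takes over 61 s, if anything falls off the work surface, if the arm or the gripper's body presses on something with over 40 N, if the wrist force passes 120 N, or if a joint passes its speed limit or range.

## Robot

A 7-joint arm with a two-finger parallel gripper is mounted at the origin on the work surface. World frame = base frame: x ahead of the robot, y to its left, z up, the work surface at z = 0. Lengths are in m, angles in rad, forces in N, time in s.
With the tool pointing down it reaches from about 0.4 to 0.925 m from the base axis. Payload 4.1 kg.
Tool frame: the origin (TCP) lies at the centre of the arm's flange, where the gripper is bolted on; the fingertips stand 173 mm ahead of it and the grasp point (between the pads) lies 155 mm ahead of it (env.hold_point_z is the distance from the TCP to the grasp point, in m); z points along the fingers, y is the direction in which the jaws open and shut (so a half turn about z gives the same grasp; the last joint's range is limited). The gripper opens to 85 mm and grips with 20 to 120 N. Pads are 22 mm wide; open, the fingers measure 114 mm over their backs; the gripper's body (76 mm by 85 mm) begins 54 mm behind the grasp point. The pads swing forward as they close: fully open they stand 13 mm farther back than shut.
Start: joints at [1.121, 0.398, 0.045, 1.537, -0.019, 1.207, -0.051], TCP at [0.223, -0.61, 0.405] pointing down, gripper open.
Joint ranges: [-2.82, 2.82], [-0.49, 2.23], [-1.37, 1.46], [0, 2.46], [-1.36, 4.5], [0.23, 2], [-2.94, 2.94]. Speed limits (rad/s): [2.57, 2.57, 3.14, 3.14, 3.14, 3.14, 3.14].

## Interface

Orientations are given as a rotation vector (axis times angle).
In Python, from bench import env gives the robot as it stands. The module is installed in compiled form; this text tells all that it offers.
- The arm moves only by the tool arm_command, never from a script. Its argument "motion" is a list of rows, each a list of 7 numbers: the shift along the tool's x, y, z normalised to -1 to 1, where 1 is 0.1 m, then the turn, a rotation vector about the tool's x, y, z normalised to -1 to 1, where 1 is 180 degrees, then the closure, from 0 (fully open) to 1 (shut). In form: [[x, y, z, rx, ry, rz, hand], ...]. A call has 1 to 20 rows; each row is the pose to reach, as a shift and turn from the pose commanded when the call began, along the tool's axes at that moment, turning the shorter way round; what a row does not reach only later rows make up. A row lasts 1/8 s, in which the tool goes at most 62.5 mm and 10.7 degrees, less where a joint would pass 70% of its speed; a pose out of reach is approached as far as the arm can. A call with a number of a shift or a turn outside -1 to 1 is refused whole. A call with a gripper value outside its range is refused whole. The fingers move at their own pace and stop on an object; "newtons" is the grip in N (left out, the last holds). Time passes only in rows, so rows that repeat a pose let the fingers close. It gives the time, the measured TCP pose, the force and the opening at its end, in the units of the state.
- env.state(): the state, without advancing time (a new reading comes with each control period).
- env.grab_frame(name): name is "side" or "top"; returns (picture, depth): 384x512x3 uint8, blue, green, red; 384x512 float32, m along the optical axis (not along the pixel's ray), 0 where there is no reading.
- env.camera_info(name): a dict with "camera_matrix" (3x3 intrinsics, pixels), "rvec" (rotation vector, rad) and "tvec" (3), from world to camera coordinates, as OpenCV has them. Camera axes: x right, y down, z forward; pixel columns grow to the right and rows downward; lengths in m; the calibration is good to about 2 mm. A picture is of the moment at which its call begins. camera_info takes no time and is no camera call.
- env.sign_off(): hands the job in, once; it reports no verdict.
The state is a dict: "time_s": time; "joint_pos": joint angles; "qd": joint speeds; "effort": joint torques, N m; "tool_pos": TCP position; "eef_rot": TCP orientation; "force": force on the tool from outside, world axes, zero at the start; "moment": the same for the moment, N m; "finger_gap": finger opening in m.
Only numpy, scipy, OpenCV 4.12 (cv2) and the standard library are available. Lean on these libraries where they do the work, as an engineer would, in place of code of your own. Each camera call takes 0.05 s, during which the arm holds its last target.

## Working session

There is one attempt and no reset: what is moved stays moved. The work goes in short steps, Python scripts to look and compute and a tool call to move; the robot and the scene stay as the last step left them, time stands still between calls to the robot, and variables do not carry over. Pictures are saved under pics/ and viewed, and the job is handed in when it is done.

Besides the shell and the picture viewer there is one more tool, called after "Call:" by a JSON object that holds its "name" and its "arguments", one argument or row to a line. arm_command: Moves the arm, as the interface text tells. Scaled input: -1 to 1 covers 0.1 m each way for a shift and 180 degrees each way for a turn. Its arguments: {"type":"object","properties":{"motion":{"type":"array"},"newtons":{"type":"number"}},"required":["motion"]}

```bash
mkdir -p pics; ls; python3 - <<'E'
from bench import env
import cv2, numpy as np
s=env.state(); print(s); print(env.hold_point_z)
for n in("side","top"):
    p,d=env.grab_frame(n); cv2.imwrite(f"pics/{n}0.png",p); np.save(f"pics/{n}0_d.npy",d); np.save(f"pics/{n}0.npy",p)
    i=env.camera_info(n); print(n,i); R=cv2.Rodrigues(np.array(i["rvec"]))[0]; print("pos",-R.T@np.array(i["tvec"]).ravel()); print((d>0).mean(),d[d>0].min(),d.max())
E
```

```text
pics
{'time_s': 0.0, 'joint_pos': array([ 1.12097579,  0.39919101,  0.04503814,  1.53786944, -0.01869826,
        1.20691034, -0.05071597]), 'qd': array([ 0.00148418,  0.00017705,  0.00129765, -0.00102859,  0.00020288,
        0.0011915 ,  0.00120509]), 'effort': array([-4.74299814e-04, -4.75122106e+01,  1.36424214e+00, -2.54222506e+01,
        1.15531229e-02,  9.44730680e-03,  1.95314527e-05]), 'tool_pos': array([ 0.22332322, -0.61011775,  0.40366857]), 'eef_rot': array([-3.09149094e+00, -5.48058560e-01,  7.48890631e-04]), 'force': array([ 0.59146223, -0.02229466, -0.36187941]), 'moment': array([-0.00621869, -0.01504144, -0.01863725]), 'finger_gap': 0.08562128062757926}
0.1547
side {'camera_matrix': array([[347.3378415 ,   0.        , 254.99979649],
       [  0.        , 347.3378415 , 188.08389288],
       [  0.        ,   0.        ,   1.        ]]), 'rvec': array([ 0.76468343, -2.42338681,  1.30120876]), 'tvec': array([0.46223004, 0.32177217, 0.45952978])}
pos [0.26006902 0.433382   0.52240378]
0.9960378011067709 0.46673483 3.58426
top {'camera_matrix': array([[361.45455014,   0.        , 257.20210156],
       [  0.        , 361.45455014, 197.6049149 ],
       [  0.        ,   0.        ,   1.        ]]), 'rvec': array([ 2.14193452, -2.11823937,  0.16600952]), 'tvec': array([-0.06204926,  0.63435835,  0.89881526])}
pos [ 0.47798579 -0.06569062  0.99062799]
0.995941162109375 0.7637722 1.9633604
```

View pics/side0.png

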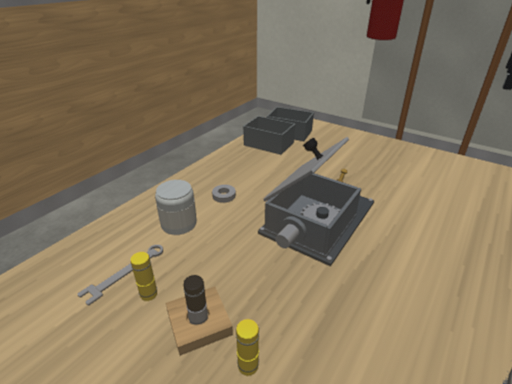

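View pics/top0.png

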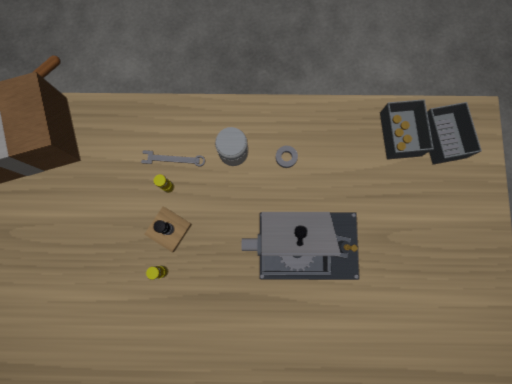

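Side view: the black-and-steel coupler stands in its wooden stand at about (196,300), between two yellow look-alikes at (143,275) and (248,345). The gearbox is at (315,215) with the cover open and its knob at (313,148), and the nipple is at (343,176). Top view: the coupler is at (163,228), the cover knob at (300,232) and the brass nipple at (350,247). Next I'll measure these.

```bash
cat > h.py <<'E'
import numpy as np, cv2
from bench import env
class Cam:
    def __init__(s,n):
        i=env.camera_info(n); s.K=np.array(i["camera_matrix"]); s.rv=np.array(i["rvec"]).ravel(); s.t=np.array(i["tvec"]).ravel()
        s.R=cv2.Rodrigues(s.rv)[0]; s.c=-s.R.T@s.t
    def ray(s,uv):
        uv=np.atleast_2d(np.asarray(uv,float)); p=np.c_[uv,np.ones(len(uv))]@np.linalg.inv(s.K).T
        return p@s.R
    def plane(s,uv,z): r=s.ray(uv); return s.c+r*((z-s.c[2])/r[:,2])[:,None]
    def proj(s,P): return cv2.projectPoints(np.atleast_2d(np.asarray(P,float)),s.rv,s.t,s.K,None)[0][:,0]
    def cloud(s,d):
        h,w=d.shape; u,v=np.meshgrid(np.arange(w),np.arange(h))
        return (s.c+s.ray(np.c_[u.ravel(),v.ravel()])*d.ravel()[:,None]).reshape(h,w,3)
def tri(c1,a,c2,b):
    r1=c1.ray(a)[0];r2=c2.ray(b)[0]; A=np.c_[r1,-r2]; k=np.linalg.lstsq(A,c2.c-c1.c,rcond=None)[0]
    p=c1.c+k[0]*r1;q=c2.c+k[1]*r2; return (p+q)/2,np.linalg.norm(p-q)
side=Cam("side");top=Cam("top")
E
python3 - <<'E'
from h import *
for n,c,boxes in (("side",side,{"cpl":(150,260,240,360),"gb":(240,120,390,270)}),("top",top,{"cpl":(130,190,210,290),"gb":(230,200,370,290)})):
    p=np.load(f"pics/{n}0.npy")
    for k,(a,b,e,f) in boxes.items():
        s=min(800/(e-a),600/(f-b)); s=int(s)
        cv2.imwrite(f"pics/{n}_{k}.png",cv2.resize(p[b:f,a:e],None,fx=s,fy=s,interpolation=cv2.INTER_CUBIC)); print(n,k,s)
print(top.proj([[0.5,0,0],[0.6,0,0],[0.5,0.1,0]]))
np.set_printoptions(precision=4,suppress=True)
ct=top.cloud(np.load("pics/top0_d.npy"));cs=side.cloud(np.load("pics/side0_d.npy"))
for nm,u,v in [("cpl",160,226),("knob",300,231),("tin",231,138),("yel1",160,181),("yel2",153,273),("nip",348,247),("bear",280,157),("bench",200,320),("plate",355,270),("wr",180,160)]: print(nm,ct[v,u])
for nm,u,v in [("cpl",195,282),("knob",311,145),("nip",343,172),("bench",100,340)]: print(nm,cs[v,u])
E
```

```text
side cpl 6
side gb 4
top cpl 6
top gb 5
[[236.54047059 249.63185369]
 [237.31352832 213.04755641]
 [199.7780988  249.19745709]]
cpl [0.553  0.1827 0.1043]
knob [ 0.5358 -0.1486  0.2218]
tin [0.7814 0.0136 0.1011]
yel1 [0.668  0.1917 0.0951]
yel2 [0.4393 0.1954 0.0967]
nip [ 0.5083 -0.2851  0.0711]
bear [ 0.7551 -0.1165  0.0205]
bench [0.3161 0.0917 0.0041]
plate [ 0.45   -0.3155  0.0138]
wr [0.7472 0.1636 0.0088]
cpl [0.5482 0.1853 0.1037]
knob [ 0.5257 -0.1377  0.2138]
nip [ 0.5037 -0.2885  0.0854]
bench [0.6607 0.304  0.0023]
```

View pics/side_gb.png

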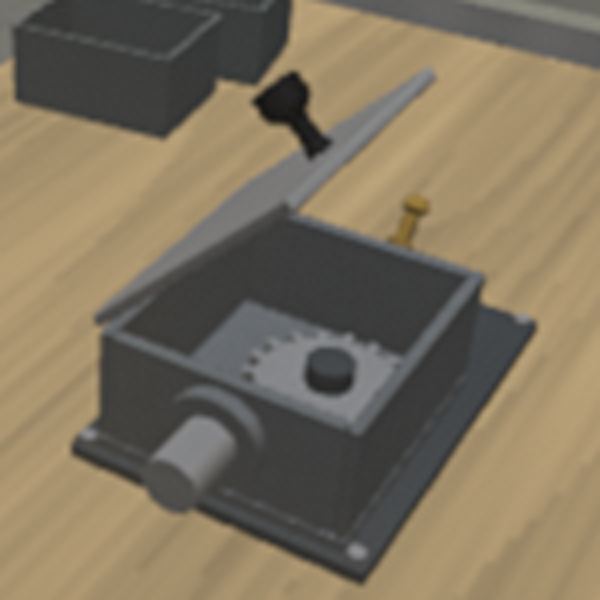

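View pics/top_gb.png

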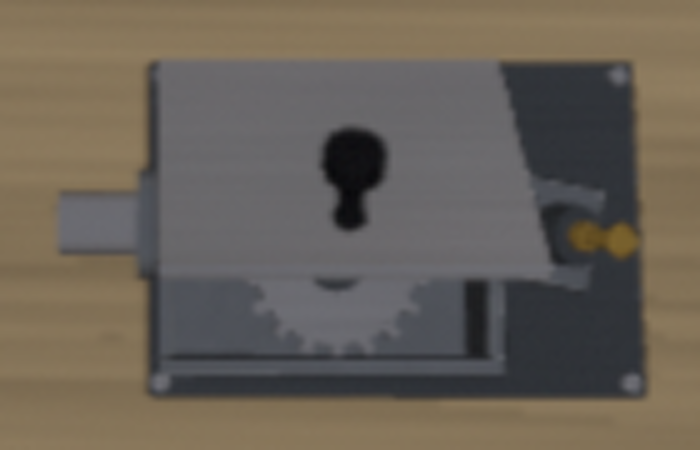

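View pics/side_cpl.png

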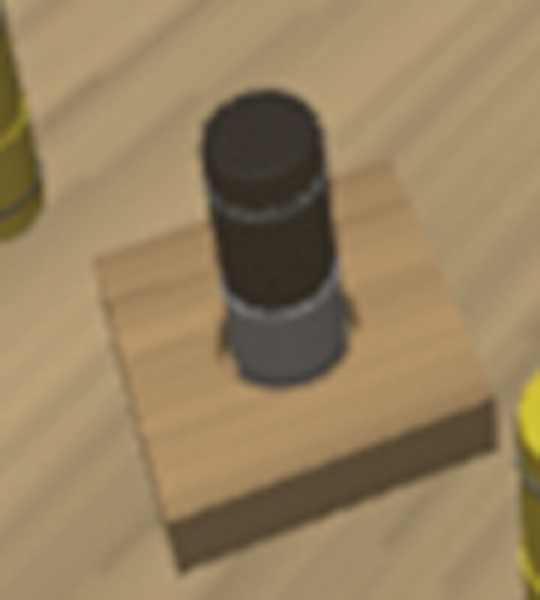

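View pics/top_cpl.png

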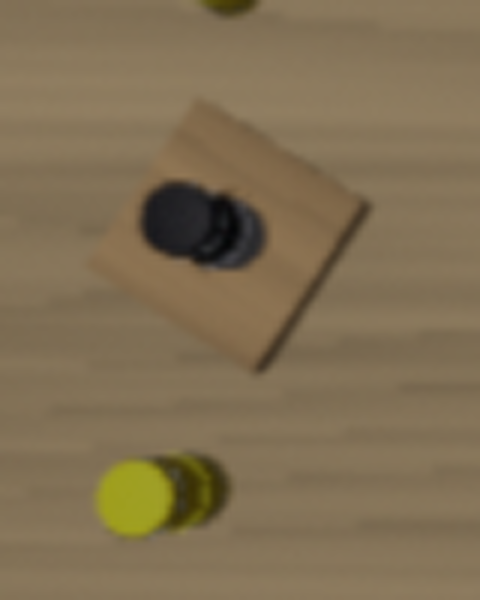

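```bash
python3 - <<'E'
from h import *
np.set_printoptions(precision=4,suppress=True)
p=np.load("pics/top0.npy");hsv=cv2.cvtColor(p,cv2.COLOR_BGR2HSV)
for u,v in [(355,225),(357,210),(365,250),(230,300),(240,245)]: print((u,v),p[v,u],hsv[v,u])
d=np.load("pics/top0_d.npy");C=top.cloud(d)
# plate: bluish gray vs wood
wood=(p[...,2].astype(int)-p[...,0]>15)
m=(~wood).astype(np.uint8); r=np.zeros_like(m); r[200:290,230:372]=1; m&=r
m=cv2.morphologyEx(m,cv2.MORPH_OPEN,np.ones((3,3)))
# right side and bottom edges: fit lines by subpixel gradient on grey
ro=p[...,2].astype(float)
def edge_col(v,u0,u1):
    g=np.diff(ro[v,u0:u1]); k=np.argmax(np.abs(g)); w=np.abs(g[max(0,k-2):k+3]); return u0+max(0,k-2)+(w*np.arange(len(w))).sum()/w.sum()+.5
def edge_row(u,v0,v1):
    g=np.diff(ro[v0:v1,u]); k=np.argmax(np.abs(g)); w=np.abs(g[max(0,k-2):k+3]); return v0+max(0,k-2)+(w*np.arange(len(w))).sum()/w.sum()+.5
R=np.array([(edge_col(v,350,366),v) for v in list(range(220,240))+list(range(258,272))])
B=np.array([(u,edge_row(u,274,286)) for u in range(268,350,3)])
T=np.array([(u,edge_row(u,206,218)) for u in range(335,354)])
L=np.array([(edge_col(v,252,268),v) for v in range(258,275)])
for n,e in(("R",R),("B",B),("T",T),("L",L)):
    W=top.plane(e,0.012); c=W.mean(0); u,s,vt=np.linalg.svd((W-c)[:,:2]); print(n,c,"dir",vt[0],"resid",s[1]/np.sqrt(len(W)))
# cover face plane
pts=C[216:250,265:290].reshape(-1,3); c=pts.mean(0);u,s,vt=np.linalg.svd(pts-c);print("cover",c,vt[2],s/np.sqrt(len(pts)),"ang",np.arccos(abs(vt[2][2])))
pts=C[218:250,305:325].reshape(-1,3); c=pts.mean(0);u,s,vt=np.linalg.svd(pts-c);print("cover",c,vt[2],s/np.sqrt(len(pts)),"ang",np.arccos(abs(vt[2][2])))
# coupler, yellow etc
E
```

```text
(355, 225) [57 53 50] [107  31  57]
(357, 210) [ 89 116 134] [ 18  86 134]
(365, 250) [ 88 115 132] [ 18  85 132]
(230, 300) [ 79 104 121] [ 18  89 121]
(240, 245) [ 90 112 128] [ 17  76 128]
R [ 0.5191 -0.3244  0.012 ] dir [-0.9999 -0.0102] resid 0.0002936370604878428
B [ 0.4247 -0.1926  0.012 ] dir [-0.0093  1.    ] resid 0.00019984155415838026
T [ 0.6044 -0.2912  0.012 ] dir [ 0.0098 -1.    ] resid 0.00016263531749948284
L [ 0.4574 -0.0628  0.012 ] dir [-1.     -0.0037] resid 0.00016450931841585544
cover [ 0.5374 -0.1027  0.157 ] [0.7153 0.0052 0.6988] [0.0348 0.0166 0.0009] ang 0.7970453956897362
cover [ 0.5354 -0.1876  0.1655] [ 0.0083 -0.9859  0.1674] [0.0642 0.0192 0.0129] ang 1.402585600676539
```

```bash
cat >> h.py <<'E'
from scipy.spatial.transform import Rotation as Ro
np.set_printoptions(precision=4,suppress=True)
def rowto(p,R,p0=None,R0=None):
    """row (normalised) from commanded/measured pose to target TCP pos p, Rotation R"""
    s=env.state()
    p0=np.array(s["tool_pos"]) if p0 is None else np.array(p0); R0=Ro.from_rotvec(s["eef_rot"]) if R0 is None else R0
    d=R0.inv().apply(np.array(p)-p0)/0.1; r=(R0.inv()*R).as_rotvec()/np.pi
    return np.round(np.r_[d,r],4)
def axes(x,z):
    z=np.array(z,float);z/=np.linalg.norm(z);x=np.array(x,float);x-=z*(x@z);x/=np.linalg.norm(x)
    return Ro.from_matrix(np.c_[x,np.cross(z,x),z])
def st():
    s=env.state(); print("t",round(s["time_s"],3),"p",s["tool_pos"],"rv",s["eef_rot"],"F",s["force"],"M",s["moment"],"gap",round(s["finger_gap"],4)); print("q",s["joint_pos"])
E
python3 - <<'E'
from h import *
s=env.state()
print(Ro.from_rotvec(s["eef_rot"]).as_matrix())
print(rowto([.515,-.105,.42],axes([1,0,0],[0,0,-1])))
E
```

```text
[[ 0.9391  0.3438 -0.0007]
 [ 0.3438 -0.9391  0.0016]
 [-0.0001 -0.0017 -1.    ]]
[ 4.4756 -3.7412 -0.1562 -0.0005  0.0001  0.1117]
```

Call:
{"name": "arm_command", "arguments": {
  "motion": [
    [1, -0.83, -0.16, 0, 0, 0.1117, 1],
    [1, -0.83, -0.16, 0, 0, 0.1117, 1],
    [1, -0.83, -0.16, 0, 0, 0.1117, 1]
  ],
  "newtons": 60
}}

```text
time_s: 0.48
tool_pos: [0.2927, -0.494, 0.421]
eef_rot: [-3.14, -0.013, -0.003]
force: [0.0, -1.1, -0.8]
finger_gap: 0.0323
```

Call:
{"name": "arm_command", "arguments": {
  "motion": [
    [0.56, -0.98, 0, 0, 0, 0, 1],
    [0.56, -0.98, 0, 0, 0, 0, 1]
  ]
}}

```text
time_s: 0.72
tool_pos: [0.3452, -0.399, 0.4204]
eef_rot: [-3.141, 0.0, 0.0]
force: [1.5, 0.0, 0.2]
finger_gap: -0.0001
```

Call:
{"name": "arm_command", "arguments": {
  "motion": [
    [0.56, -0.98, 0, 0, 0, 0, 1],
    [0.56, -0.98, 0, 0, 0, 0, 1]
  ]
}}

```text
time_s: 0.98
tool_pos: [0.4014, -0.3005, 0.4205]
eef_rot: [3.142, 0.002, -0.0]
force: [0.8, -0.0, 0.7]
finger_gap: -0.0001
```

Call:
{"name": "arm_command", "arguments": {
  "motion": [
    [0.56, -0.98, 0, 0, 0, 0, 1],
    [0.56, -0.98, 0, 0, 0, 0, 1]
  ]
}}

```text
time_s: 1.23
tool_pos: [0.4575, -0.2026, 0.4205]
eef_rot: [3.141, 0.002, 0.0]
force: [-0.1, -0.4, 0.3]
finger_gap: -0.0001
```

Call:
{"name": "arm_command", "arguments": {
  "motion": [
    [0.56, -0.98, 0, 0, 0, 0, 1],
    [0.56, -0.98, 0, 0, 0, 0, 1],
    [0.56, -0.98, 0, 0, 0, 0, 1]
  ]
}}

```text
time_s: 1.6
tool_pos: [0.5144, -0.1022, 0.4204]
eef_rot: [-3.14, -0.013, -0.001]
force: [-0.6, -0.7, -0.5]
finger_gap: 0.0
```

```bash
python3 - <<'E'
from h import *
st()
for n in("side","top"):
    p,d=env.grab_frame(n); cv2.imwrite(f"pics/{n}1.png",p)
print(rowto([.515,-.105,.388],axes([1,0,0],[0,0,-1])))
E
```

```text
t 1.6 p [ 0.5144 -0.1022  0.4204] rv [-3.1397 -0.0132 -0.0007] F [-0.6037 -0.7012 -0.523 ] M [-0.0588  0.0207 -0.033 ] gap 0.0
q [ 0.3624  0.1701 -0.2796  1.8071  0.0487  1.171  -1.4947]
[ 0.023  -0.0189  0.322   0.0003  0.0004  0.0001]
```

View pics/side1.png

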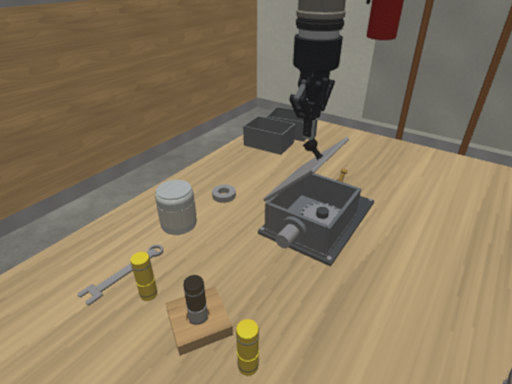

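The gripper is over the cover. Its closed fingertips are at (310,135), just above and to the camera side of the knob at (313,148). I'll push down, drifting toward the free edge.

Call:
{"name": "arm_command", "arguments": {
  "motion": [
    [0, 0, 0.4, 0, 0, 0, 1],
    [-0.05, 0, 0.6, 0, 0, 0, 1],
    [-0.1, 0, 0.8, 0, 0, 0, 1],
    [-0.15, 0, 1, 0, 0, 0, 1]
  ]
}}

```text
time_s: 2.2
tool_pos: [0.4971, -0.1088, 0.3204]
eef_rot: [3.14, -0.006, 0.0]
force: [-0.3, -0.1, 2.3]
finger_gap: 0.0001
```

Call:
{"name": "arm_command", "arguments": {
  "motion": [
    [-0.05, 0, 0.15, 0, 0, 0, 1],
    [-0.08, 0, 0.28, 0, 0, 0, 1],
    [-0.1, 0, 0.38, 0, 0, 0, 1]
  ]
}}

```text
time_s: 2.58
tool_pos: [0.4875, -0.1069, 0.2821]
eef_rot: [3.141, -0.002, -0.0]
force: [-0.8, -0.1, 0.9]
finger_gap: -0.0
```

```bash
python3 - <<'E'
from h import *
st()
for n in("side",):
    p,d=env.grab_frame(n); cv2.imwrite(f"pics/{n}2.png",p)
E
```

```text
t 2.575 p [ 0.4875 -0.1069  0.2821] rv [ 3.141  -0.0016 -0.    ] F [-0.8462 -0.0574  0.9393] M [-0.1967  0.0952 -0.0238] gap -0.0
q [ 0.3602  0.276  -0.267   2.016   0.0958  0.8611 -1.5314]
```

View pics/side2.png

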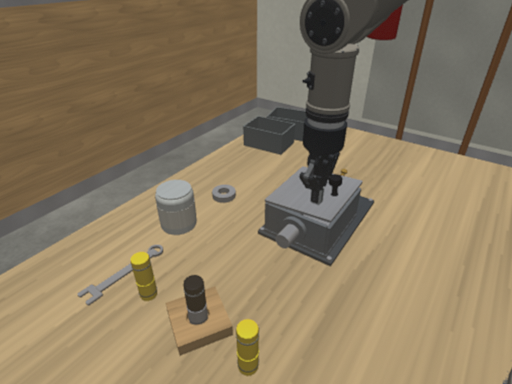

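The cover is nearly down, with the fingers at (320,190) beside the knob. I'll press the last 10 mm.

Call:
{"name": "arm_command", "arguments": {
  "motion": [
    [0, 0, 0.05, 0, 0, 0, 1],
    [0, 0, 0.09, 0, 0, 0, 1],
    [0, 0, 0.11, 0, 0, 0, 1],
    [0, 0, 0.11, 0, 0, 0, 1]
  ]
}}

```text
time_s: 3.12
tool_pos: [0.4881, -0.1059, 0.2739]
eef_rot: [3.141, -0.0, -0.001]
force: [-6.7, 0.9, 17.2]
finger_gap: -0.0002
```

Call:
{"name": "arm_command", "arguments": {
  "motion": [
    [0, 0, -0.3, 0, 0, 0, 1],
    [0, 0, -1, 0, 0, 0, 0.5],
    [-0.1, -0.8, -1, 0, 0, 0, 0],
    [-0.1, -1, -1, 0, 0, 0, 0]
  ]
}}

```text
time_s: 3.62
tool_pos: [0.4779, -0.0034, 0.3733]
eef_rot: [-3.141, -0.002, -0.006]
force: [0.4, -0.6, 0.2]
finger_gap: 0.0544
```

Call:
{"name": "arm_command", "arguments": {
  "motion": [
    [0, -0.6, -0.6, 0, 0, 0, 0],
    [0, -1, -0.6, 0, 0, 0, 0],
    [0, -1, -0.6, 0, 0, 0, 0]
  ]
}}

```text
time_s: 4.0
tool_pos: [0.4777, 0.0995, 0.4338]
eef_rot: [-3.138, -0.015, -0.008]
force: [-0.8, -0.6, -1.0]
finger_gap: 0.085
```

```bash
python3 - <<'E'
from h import *
st()
for n,b in(("side",(300,150,380,210)),("top",(310,210,380,270))):
    p,d=env.grab_frame(n); cv2.imwrite(f"pics/{n}3.png",p);np.save(f"pics/{n}3.npy",p);np.save(f"pics/{n}3_d.npy",d)
    a,e,f,g=b; cv2.imwrite(f"pics/{n}3c.png",cv2.resize(p[e:g,a:f],None,fx=10,fy=10,interpolation=cv2.INTER_CUBIC))
E
```

```text
t 4.0 p [0.4777 0.0995 0.4338] rv [-3.1383 -0.0151 -0.0079] F [-0.8381 -0.5582 -0.9714] M [-0.0557  0.0254  0.0127] gap 0.085
q [ 0.1248  0.098  -0.4468  1.8634  0.044   1.1843 -1.8976]
```

View pics/side3.png

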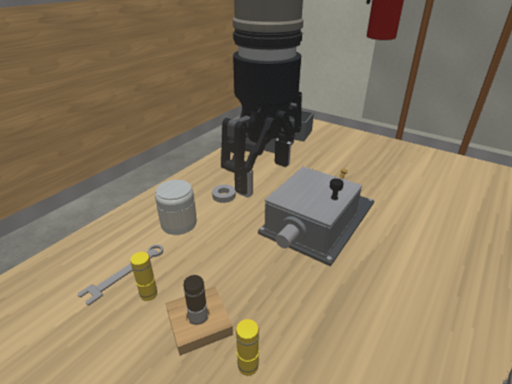

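View pics/side3c.png

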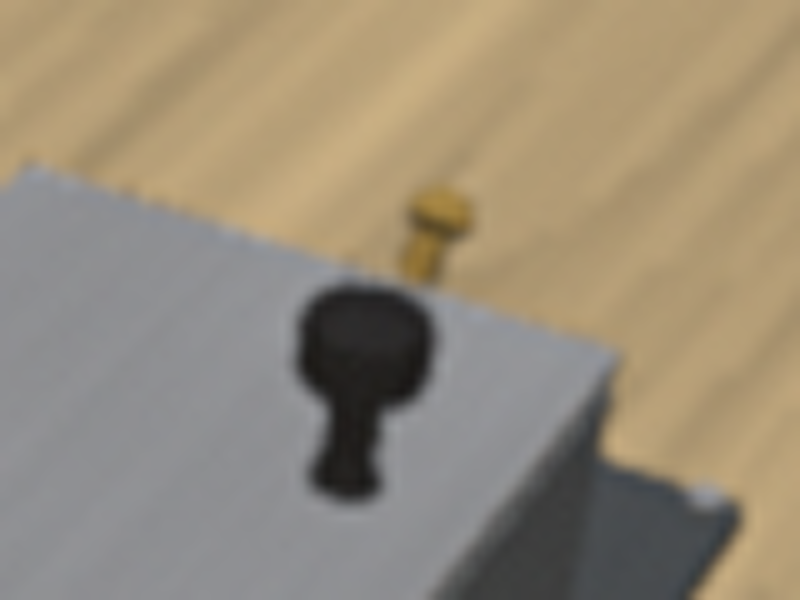

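View pics/top3c.png

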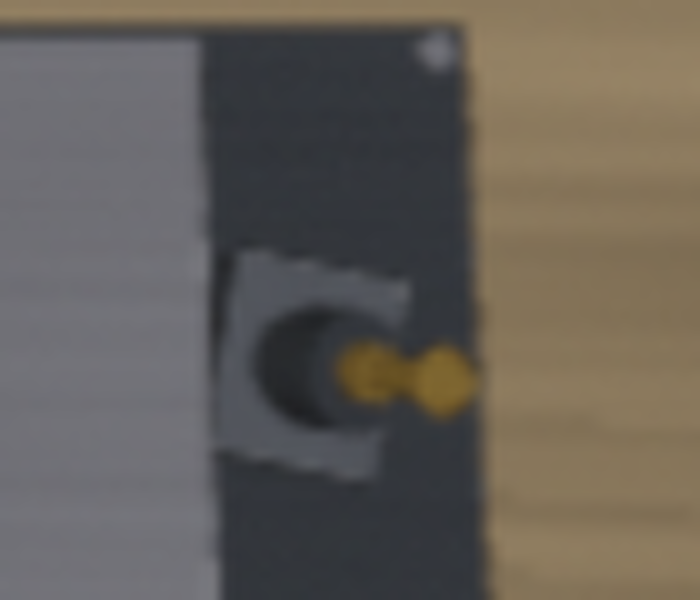

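View pics/top3.png

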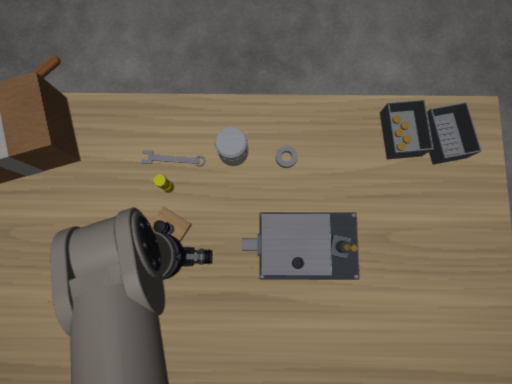

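```bash
python3 - <<'E'
from h import *
ps=np.load("pics/side3.npy");pt=np.load("pics/top3.npy")
C=top.cloud(np.load("pics/top3_d.npy"))
for a,b in((265,288),(305,328)):
    pts=C[218:250,a:b].reshape(-1,3);c=pts.mean(0);vt=np.linalg.svd(pts-c)[2];print("cover",c,"normal",vt[2],"tilt",np.arctan2(vt[2][0],vt[2][2]))
def brass(p,b,k=8,thr=35):
    a,e,f,g=b; q=cv2.resize(p[e:g,a:f],None,fx=k,fy=k,interpolation=cv2.INTER_CUBIC)
    h=cv2.cvtColor(q,cv2.COLOR_BGR2HSV); return q,h,k
q,h,k=brass(pt,(335,235,365,260)); m=((h[...,1]>130)&(h[...,0]<30)).astype(np.uint8)
n,l,s,ce=cv2.connectedComponentsWithStats(m); print("top",[(s[i],np.round((ce[i]+.5)/k-.5+[335,235],2)) for i in range(1,n) if s[i][4]>60])
cv2.imwrite("pics/bt.png",np.hstack([cv2.resize(q,None,fx=1.6,fy=1.6),cv2.resize(cv2.cvtColor(m*255,cv2.COLOR_GRAY2BGR),None,fx=1.6,fy=1.6)]))
q,h,k=brass(ps,(330,160,360,185)); m=((h[...,1]>128)&(h[...,0]<30)).astype(np.uint8)
n,l,s,ce=cv2.connectedComponentsWithStats(m); print("side",[(s[i],np.round((ce[i]+.5)/k-.5+[330,160],2)) for i in range(1,n) if s[i][4]>60])
cv2.imwrite("pics/bs.png",np.hstack([cv2.resize(q,None,fx=1.6,fy=1.6),cv2.resize(cv2.cvtColor(m*255,cv2.COLOR_GRAY2BGR),None,fx=1.6,fy=1.6)]))
f=lambda *x:[(np.array(i)+.5)/10-.5+[310,210] for i in x]
P=top.plane(np.array(f((240,250),(410,285),(375,480),(222,455))),.042);print("block",P)
for a,b in((0,1),(1,2),(3,2)):
    d=P[b]-P[a];print(np.linalg.norm(d),np.degrees(np.arctan2(d[1],d[0])))
hd=f((443,382))[0]; hs=(np.array([441,212])+.5)/10-.5+[300,150]
print("head",tri(top,hd,side,hs))
print(C[246:250,350:357,2]);
E
```

```text
cover [ 0.538  -0.1027  0.1023] normal [-0.0013 -0.9984  0.0569] tilt -0.023633092074902086
cover [ 0.5391 -0.2003  0.1033] normal [-0.0311 -0.9854  0.1677] tilt -0.18361513850197095
top [(array([  73,   77,  106,   54, 3802], dtype=int32), array([350.48, 247.28]))]
side [(array([  82,   72,   54,   71, 2090], dtype=int32), array([342.94, 172.56]))]
block [[ 0.541  -0.2554  0.042 ]
 [ 0.5324 -0.2994  0.042 ]
 [ 0.4822 -0.2888  0.042 ]
 [ 0.4881 -0.2495  0.042 ]]
0.04483485338644887 -101.05248514080566
0.051355842656145546 168.13840066268622
0.03974874837791473 -98.55625596754939
head (array([ 0.5057, -0.2965,  0.0844]), np.float64(0.0008564809238444812))
[[0.0725 0.0751 0.0865 0.0885 0.0904 0.0888 0.0878]
 [0.0782 0.0796 0.0883 0.0901 0.0895 0.0893 0.0889]
 [0.0753 0.0769 0.086  0.0911 0.0897 0.0914 0.0905]
 [0.0723 0.0769 0.0873 0.0871 0.0891 0.0885 0.0892]]
```

View pics/bt.png

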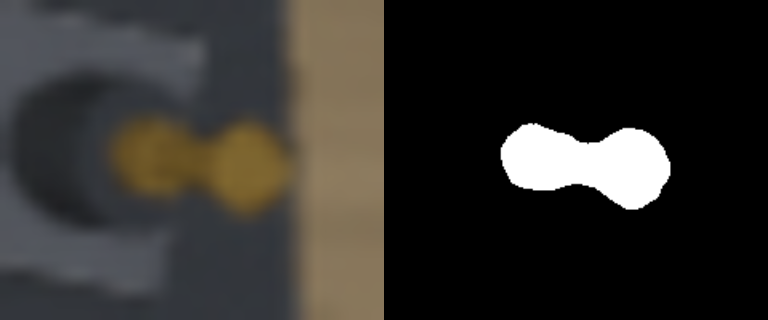

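View pics/bs.png

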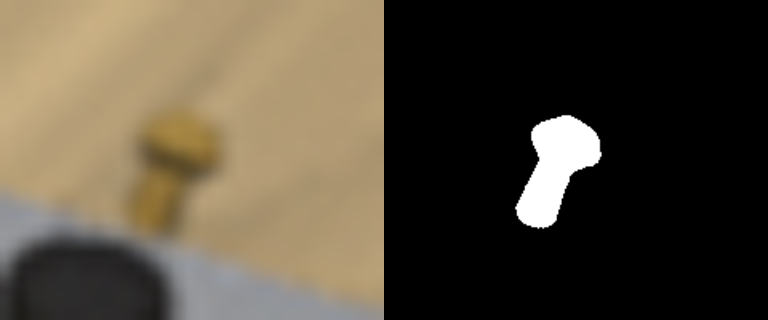

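```bash
cat > ov.py <<'E'
from h import *
ax=np.array([np.sin(.5)*np.cos(np.radians(-100.8)),np.sin(.5)*np.sin(np.radians(-100.8)),np.cos(.5)])
def over(c,p,b,k,foot,ax,fn):
    a,e,f,g=b; q=cv2.resize(p[e:g,a:f],None,fx=k,fy=k,interpolation=cv2.INTER_CUBIC)
    X=axes([1,0,0],ax).as_matrix()
    for h,r,col in((0,8,(255,0,0)),(8,8,(255,255,0)),(31,9,(0,0,255)),(38,4,(0,255,0))):
        t=np.linspace(0,2*np.pi,60); P=foot+h/1e3*ax+r/1e3*(np.cos(t)[:,None]*X[:,0]+np.sin(t)[:,None]*X[:,1])
        u=((c.proj(P)-[a,e]+.5)*k-.5).round().astype(int); cv2.polylines(q,[u],True,col,1)
    cv2.imwrite(fn,q)
E
python3 - <<'E'
from ov import *
foot=np.array([.5087,-.2807,.055]);print(ax)
over(top,np.load("pics/top3.npy"),(330,230,365,265),20,foot,ax,"pics/ovt.png")
over(side,np.load("pics/side3.npy"),(325,155,360,190),20,foot,ax,"pics/ovs.png")
a=cv2.imread("pics/ovt.png");b=cv2.imread("pics/ovs.png");cv2.imwrite("pics/ov0.png",cv2.resize(np.hstack([a,b]),(800,400)))
E
```

```text
[-0.0898 -0.4709  0.8776]
```

View pics/ov0.png

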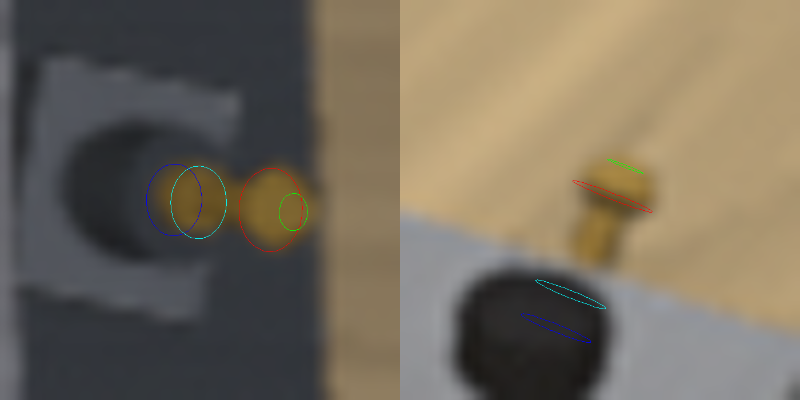

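```bash
python3 - <<'E'
from h import *
f=lambda x,o,k=6:(np.array(x)+.5)/k-.5+np.array(o)
t=f((178,219),(130,190));s=f((263,136),(150,260))
P,e=tri(top,t,side,s);print("top centre",P,e, top.plane(t,.103),side.plane(s,.103))
# yellow ones
print("y1",top.plane([160,181],.095),"y2",top.plane(f((135,498),(130,190)),.095))
c=[f(x,(130,190)) for x in((198,98),(370,206),(262,370),(92,262))]; W=top.plane(c,.024);print(W,W.mean(0))
# side: stand corners
c=[f(x,(150,260)) for x in((95,258),(395,160),(495,402),(175,520))]; W=side.plane(c,.024);print(W,W.mean(0))
# coupler base/handle boundary in side: bottom visible edge of sleeve center
for z in (.103,.0):pass
p=np.load("pics/side0.npy").copy();q=np.load("pics/top0.npy").copy()
def ov(c,p,b,k,xy,fn):
    a,e,f_,g=b; im=cv2.resize(p[e:g,a:f_],None,fx=k,fy=k,interpolation=cv2.INTER_CUBIC); th=np.linspace(0,6.283,60)
    for z in(.024,.048,.103):
        u=((c.proj(np.c_[xy[0]+.016*np.cos(th),xy[1]+.016*np.sin(th),0*th+z])-[a,e]+.5)*k).astype(int);cv2.polylines(im,[u],True,(0,0,255),1)
    return cv2.resize(im,(400,400))
xy=P[:2]
cv2.imwrite("pics/ovc.png",np.hstack([ov(side,p,(165,260,225,320),8,xy,0),ov(top,q,(140,205,190,255),8,xy,0)]))
E
```

```text
top centre [0.5527 0.1853 0.1004] 0.0011111691117923587 [[0.5529 0.1849 0.103 ]] [[0.5503 0.1866 0.103 ]]
y1 [[0.6681 0.1918 0.095 ]] y2 [[0.4402 0.1982 0.095 ]]
[[0.6143 0.2013 0.024 ]
 [0.5664 0.1215 0.024 ]
 [0.4933 0.1662 0.024 ]
 [0.54   0.2446 0.024 ]] [0.5535 0.1834 0.024 ]
[[0.6133 0.2013 0.024 ]
 [0.5657 0.124  0.024 ]
 [0.4894 0.172  0.024 ]
 [0.5354 0.2461 0.024 ]] [0.5509 0.1859 0.024 ]
```

View pics/ovc.png

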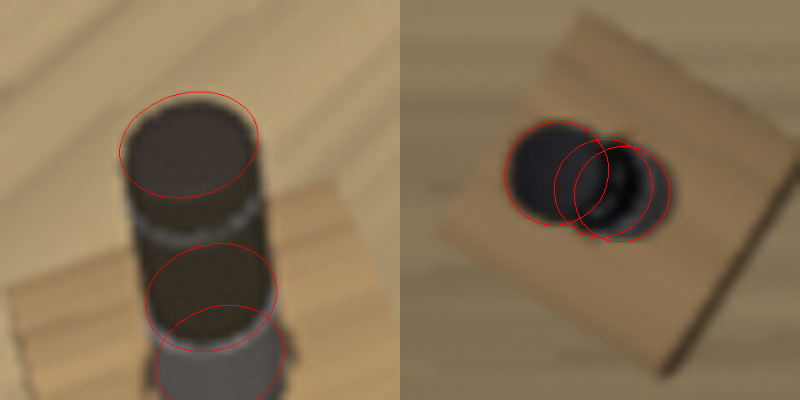

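```bash
python3 - <<'E'
from h import *
st(); print(rowto([.5515,.1856,.33],axes([1,0,0],[0,0,-1])))
E
```

```text
t 4.1 p [0.4778 0.0944 0.4317] rv [3.1412 0.0029 0.001 ] F [ 0.159  -0.316   0.1202] M [-0.0578  0.0212  0.0303] gap 0.0852
q [ 0.1282  0.0992 -0.4406  1.8669  0.0462  1.1849 -1.8969]
[ 0.7382 -0.911   1.017   0.0001 -0.0002  0.0006]
```

Call:
{"name": "arm_command", "arguments": {
  "motion": [
    [0.4, -0.5, 0.3, 0, 0, 0, 0],
    [0.738, -0.911, 0.7, 0, 0, 0, 0],
    [0.738, -0.911, 1.0, 0, 0, 0, 0],
    [0.738, -0.911, 1.0, 0, 0, 0, 0]
  ]
}}

```text
time_s: 4.6
tool_pos: [0.5509, 0.1833, 0.3277]
eef_rot: [3.139, -0.002, -0.013]
force: [-0.3, -0.9, 0.3]
finger_gap: 0.0855
```

```bash
python3 - <<'E'
from h import *
st(); print(rowto([.5515,.1856,.223],axes([1,0,0],[0,0,-1])))
p,d=env.grab_frame("side"); cv2.imwrite(f"pics/side4.png",cv2.resize(p[180:384,60:332],None,fx=2.9,fy=2.9))
E
```

```text
t 4.6 p [0.5509 0.1833 0.3277] rv [ 3.1386 -0.0016 -0.0127] F [-0.2905 -0.8507  0.2688] M [-0.0907  0.0656  0.0005] gap 0.0855
q [-0.0198  0.378  -0.4721  1.7795  0.1948  1.0393 -2.1358]
[ 0.0141 -0.0261  1.0466  0.001   0.0026 -0.0003]
```

View pics/side4.png

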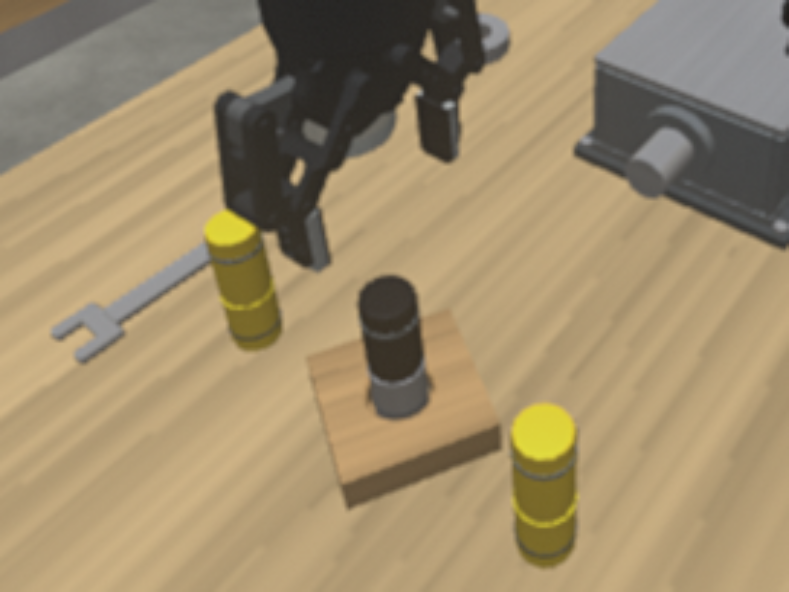

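The open fingers are at (305,240) and (440,125) in the crop, on either side of the coupler at (390,300) and clear of the yellow parts. I'll descend.

Call:
{"name": "arm_command", "arguments": {
  "motion": [
    [0.01, -0.02, 0.4, 0, 0, 0, 0],
    [0.01, -0.02, 0.8, 0, 0, 0, 0],
    [0.01, -0.02, 0.9, 0, 0, 0, 0],
    [0.01, -0.02, 0.9, 0, 0, 0, 0]
  ]
}}

```text
time_s: 5.15
tool_pos: [0.5532, 0.1862, 0.243]
eef_rot: [3.141, -0.002, 0.002]
force: [1.1, -0.4, -0.3]
finger_gap: 0.0851
```

```bash
python3 - <<'E'
from h import *
st(); print(rowto([.5515,.1856,.223],axes([1,0,0],[0,0,-1])))
p,d=env.grab_frame("side"); cv2.imwrite(f"pics/side5.png",cv2.resize(p[180:384,60:332],None,fx=2.9,fy=2.9))
E
```

```text
t 5.15 p [0.5532 0.1862 0.243 ] rv [ 3.1414 -0.0023  0.0025] F [ 1.0936 -0.3666 -0.315 ] M [ 0.0609 -0.0277 -0.0376] gap 0.0851
q [-0.0518  0.4816 -0.4436  1.8444  0.2638  0.8721 -2.1945]
[-0.0173  0.0063  0.1997  0.0001 -0.0005 -0.0005]
```

View pics/side5.png

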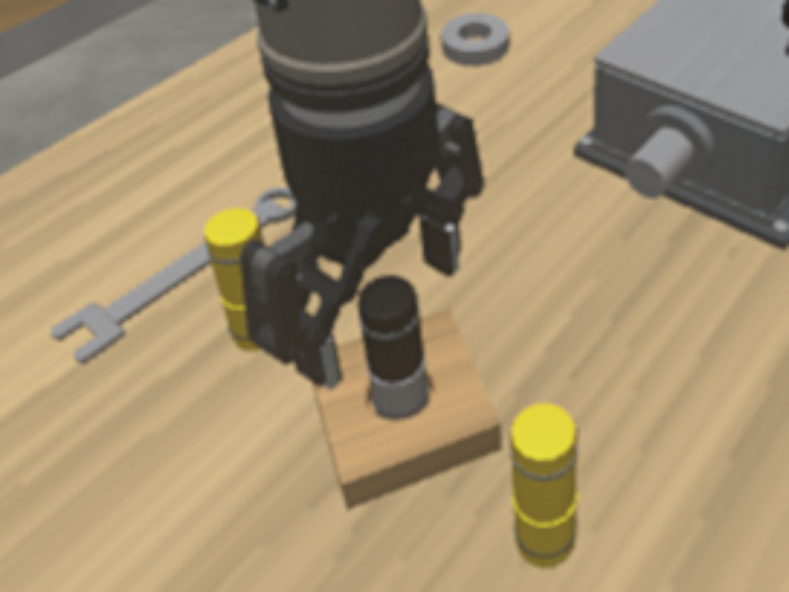

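The fingers straddle the coupler. I'll go down the last 20 mm and close.

Call:
{"name": "arm_command", "arguments": {
  "motion": [
    [-0.01, 0, 0.15, 0, 0, 0, 0],
    [-0.01, 0, 0.2, 0, 0, 0, 0],
    [-0.01, 0, 0.2, 0, 0, 0, 0.5],
    [-0.01, 0, 0.2, 0, 0, 0, 1],
    [-0.01, 0, 0.2, 0, 0, 0, 1],
    [-0.01, 0, 0.2, 0, 0, 0, 1],
    [-0.01, 0, 0.2, 0, 0, 0, 1],
    [-0.01, 0, 0.2, 0, 0, 0, 1]
  ],
  "newtons": 90
}}

```text
time_s: 6.2
tool_pos: [0.5518, 0.1867, 0.2222]
eef_rot: [3.141, -0.0, 0.001]
force: [-0.2, -2.2, 5.2]
finger_gap: 0.0303
```

```bash
python3 - <<'E'
from h import *
st()
p,d=env.grab_frame("side"); cv2.imwrite(f"pics/side6.png",cv2.resize(p[180:384,60:332],None,fx=2.9,fy=2.9))
st()
E
```

```text
t 6.2 p [0.5518 0.1867 0.2222] rv [ 3.141  -0.0004  0.0009] F [-0.181  -2.2191  5.1683] M [-0.4268  0.2539  0.0422] gap 0.0303
q [-0.0614  0.5083 -0.4345  1.8592  0.2813  0.8342 -2.2093]
t 6.25 p [0.5518 0.1867 0.2222] rv [ 3.141  -0.0005  0.0009] F [-1.2413 -0.7537  6.498 ] M [-0.433   0.3072 -0.0278] gap 0.0304
q [-0.0614  0.5083 -0.4344  1.8592  0.2813  0.8342 -2.2093]
```

View pics/side6.png

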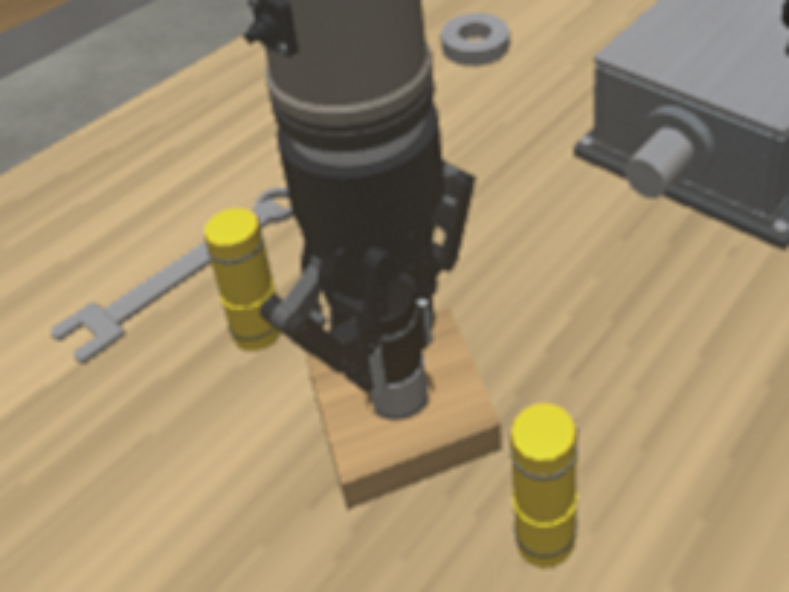

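The coupler is gripped (gap 30.4 mm). Lifting it out.

Call:
{"name": "arm_command", "arguments": {
  "motion": [
    [0, 0, -0.1, 0, 0, 0, 1],
    [0, 0, -0.4, 0, 0, 0, 1],
    [0, 0, -0.8, 0, 0, 0, 1],
    [0, 0, -1, 0, 0, 0, 1]
  ]
}}

```text
time_s: 6.75
tool_pos: [0.5517, 0.1876, 0.3235]
eef_rot: [-3.14, -0.001, -0.003]
force: [0.4, -0.5, -2.8]
finger_gap: 0.0303
```

Call:
{"name": "arm_command", "arguments": {
  "motion": [
    [-0.1, 0.4, -0.5, 0, 0, 0, 1],
    [-0.15, 0.9, -0.8, 0, 0, 0, 1],
    [-0.15, 1, -0.8, 0, 0, 0, 1],
    [-0.15, 1, -0.8, 0, 0, 0, 1]
  ]
}}

```text
time_s: 7.25
tool_pos: [0.5361, 0.0864, 0.401]
eef_rot: [-3.141, 0.003, 0.002]
force: [-0.5, 0.8, -3.7]
finger_gap: 0.0301
```

```bash
cat >> h.py <<'E'
AX=np.array([np.sin(.5)*np.cos(np.radians(-100.8)),np.sin(.5)*np.sin(np.radians(-100.8)),np.cos(.5)])
FOOT=np.array([.5085,-.2817,.055]); LM=.2142
RN=axes([1,0,0],-AX)
def tcp(h): return FOOT+(h+LM)*AX   # mouth h above foot
E
python3 - <<'E'
from h import *
st(); print(tcp(.068)); print(rowto(tcp(.068),RN))
p,d=env.grab_frame("side"); cv2.imwrite(f"pics/side7.png",p)
p,d=env.grab_frame("top"); cv2.imwrite(f"pics/top7.png",p)
E
```

```text
t 7.25 p [0.5361 0.0864 0.401 ] rv [-3.1415  0.0028  0.0021] F [-0.5185  0.8022 -3.6859] M [ 0.1109 -0.0039 -0.0136] gap 0.0301
q [ 0.1533  0.2342 -0.4599  1.7873  0.1127  1.1474 -1.9149]
[ 0.4831 -0.4146  0.3027]
[-0.5198  5.0106  0.9833  0.1567  0.0283  0.0064]
```

View pics/side7.png

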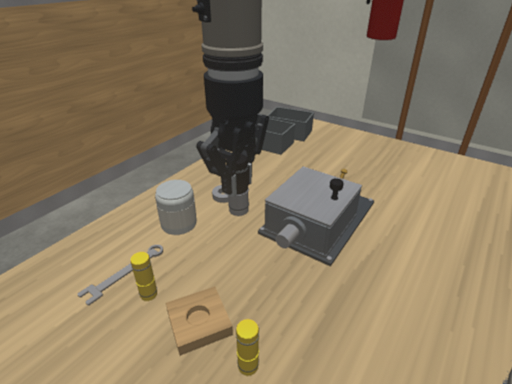

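The coupler hangs in the gripper at (238,195) and the stand is empty. Now over to the nipple side.

Call:
{"name": "arm_command", "arguments": {
  "motion": [
    [-0.05, 0.5, 0, 0, 0, 0, 1],
    [-0.1, 1, 0, 0, 0, 0, 1]
  ]
}}

```text
time_s: 7.6
tool_pos: [0.5265, -0.0115, 0.4006]
eef_rot: [-3.141, -0.009, 0.002]
force: [0.5, -1.0, -3.5]
finger_gap: 0.0305
```

Call:
{"name": "arm_command", "arguments": {
  "motion": [
    [-0.05, 0.5, 0, 0, 0, 0, 1],
    [-0.1, 1, 0, 0, 0, 0, 1]
  ]
}}

```text
time_s: 7.85
tool_pos: [0.5167, -0.1124, 0.4006]
eef_rot: [-3.14, -0.006, 0.002]
force: [1.4, 0.1, -4.6]
finger_gap: 0.0305
```

Call:
{"name": "arm_command", "arguments": {
  "motion": [
    [-0.05, 0.5, 0, 0, 0, 0, 1],
    [-0.1, 1, 0, 0, 0, 0, 1]
  ]
}}

```text
time_s: 8.1
tool_pos: [0.5072, -0.2124, 0.4006]
eef_rot: [-3.14, -0.006, 0.002]
force: [1.1, -0.5, -3.0]
finger_gap: 0.0301
```

Call:
{"name": "arm_command", "arguments": {
  "motion": [
    [-0.05, 0.5, 0, 0, 0, 0, 1],
    [-0.1, 1, 0, 0, 0, 0, 1],
    [-0.1, 1, 0, 0, 0, 0, 1]
  ]
}}

```text
time_s: 8.48
tool_pos: [0.4957, -0.3168, 0.4]
eef_rot: [3.14, -0.009, -0.004]
force: [-0.4, 1.5, -4.6]
finger_gap: 0.0304
```

```bash
python3 - <<'E'
from h import *
st(); print(rowto(tcp(.088),RN))
E
```

```text
t 8.475 p [ 0.4957 -0.3168  0.4   ] rv [ 3.1405 -0.009  -0.0041] F [-0.3887  1.5159 -4.6365] M [0.1025 0.0347 0.0127] gap 0.0304
q [ 0.6617  0.2977 -0.2065  1.6896  0.0679  1.1629 -1.1395]
[-0.1351  1.0716  0.7997  0.1571  0.0284  0.0051]
```

Call:
{"name": "arm_command", "arguments": {
  "motion": [
    [-0.04, 0.4, 0, 0.05, 0.01, 0, 1],
    [-0.1, 0.8, 0.2, 0.1, 0.02, 0, 1],
    [-0.13, 1, 0.5, 0.157, 0.0284, 0.005, 1],
    [-0.13, 1, 0.5, 0.157, 0.0284, 0.005, 1],
    [-0.13, 1, 0.5, 0.157, 0.0284, 0.005, 1]
  ]
}}

```text
time_s: 9.1
tool_pos: [0.4855, -0.4105, 0.3524]
eef_rot: [-2.646, 0.016, -0.121]
force: [0.6, 0.6, -3.8]
finger_gap: 0.0304
```

```bash
python3 - <<'E'
from h import *
st(); print(rowto(tcp(.068),RN))
for n,b in(("side",(290,100,370,200)),("top",(310,200,410,290))):
    p,d=env.grab_frame(n); cv2.imwrite(f"pics/{n}8.png",p);np.save(f"pics/{n}8.npy",p)
    a,e,f,g=b; cv2.imwrite(f"pics/{n}8c.png",cv2.resize(p[e:g,a:f],None,fx=6,fy=6,interpolation=cv2.INTER_CUBIC))
st()
E
```

```text
t 9.1 p [ 0.4855 -0.4105  0.3524] rv [-2.6465  0.0155 -0.1207] F [ 0.5903  0.6483 -3.7538] M [-0.8141  0.1659  0.0053] gap 0.0304
q [ 0.9114  0.512  -0.2441  1.5352 -0.3236  1.3681 -0.792 ]
[-0.0631  0.2705  0.4151 -0.0002  0.0005  0.0033]
t 9.2 p [ 0.4857 -0.4102  0.354 ] rv [-2.6481  0.0134 -0.1229] F [ 0.2108  0.3687 -4.1768] M [-0.8464  0.2196 -0.0184] gap 0.0302
q [ 0.9108  0.5099 -0.2441  1.5346 -0.3238  1.3684 -0.7915]
```

View pics/side8c.png

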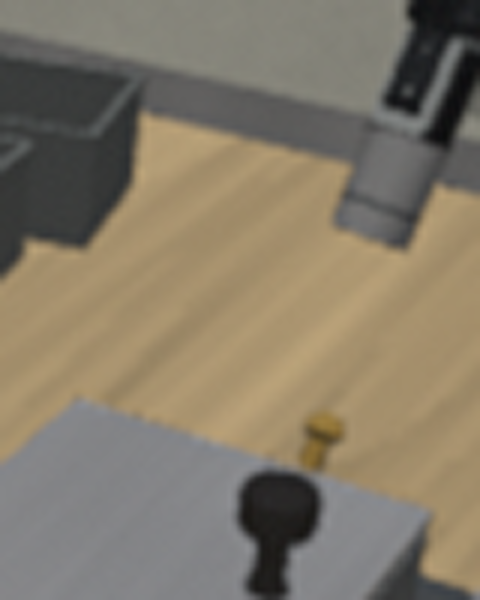

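View pics/top8c.png

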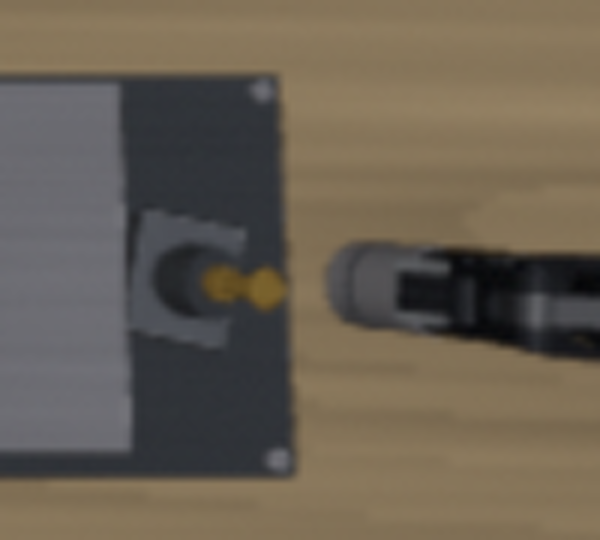

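The coupler's steel sleeve is at (385,190) in the side crop and (365,285) in the top crop. It is tilted and roughly in line with the brass nipple at (322,430) side and (265,288) top. I'll go to the standoff on the nipple's axis and compare the two axes.

Call:
{"name": "arm_command", "arguments": {
  "motion": [
    [-0.06, 0.27, 0.3, 0, 0, 0, 1],
    [-0.06, 0.27, 0.42, 0, 0, 0.003, 1],
    [-0.06, 0.27, 0.42, 0, 0, 0.003, 1],
    [-0.06, 0.27, 0.42, 0, 0, 0.003, 1]
  ]
}}

```text
time_s: 9.7
tool_pos: [0.4826, -0.416, 0.3036]
eef_rot: [-2.647, 0.031, -0.12]
force: [1.2, -0.4, -4.2]
finger_gap: 0.0302
```

```bash
python3 - <<'E'
from h import *
st(); print(rowto(tcp(.068),RN))
s=env.state(); p0=s["tool_pos"]; z=Ro.from_rotvec(s["eef_rot"]).as_matrix()[:,2]; X=Ro.from_rotvec(s["eef_rot"]).as_matrix()
m=p0+z*LM
print("mouth",m,"nipple frame offset", RN.inv().apply(m-FOOT))
ims=[]
for n,c,b in(("side",side,(310,120,370,190)),("top",top,(325,220,395,280))):
    p,d=env.grab_frame(n); np.save(f"pics/{n}9.npy",p)
    a,e,f,g=b;k=10; q=cv2.resize(p[e:g,a:f],None,fx=k,fy=k,interpolation=cv2.INTER_CUBIC); raw=q.copy()
    t=np.linspace(0,2*np.pi,60); ring=.016*(np.cos(t)[:,None]*X[:,0]+np.sin(t)[:,None]*X[:,1])
    for h in(0,.04):
        u=((c.proj(m-z*h+ring)-[a,e]+.5)*k).astype(int);cv2.polylines(q,[u],True,(0,0,255),1)
    u=((c.proj(np.array([FOOT+AX*h for h in(0,.038,.1,.15)]))-[a,e]+.5)*k).astype(int);cv2.polylines(q,[u],False,(0,255,0),1)
    o=np.hstack([raw,q]); s_=min(800/o.shape[1],600/o.shape[0]); cv2.imwrite(f"pics/{n}9c.png",cv2.resize(o,None,fx=s_,fy=s_))
E
```

```text
t 9.7 p [ 0.4826 -0.416   0.3036] rv [-2.6468  0.0309 -0.1204] F [ 1.1968 -0.3685 -4.2321] M [-0.9597  0.1248 -0.0493] gap 0.0302
q [ 0.9158  0.5605 -0.2377  1.5732 -0.3202  1.2887 -0.7651]
[ 0.0039 -0.0081  0.0155  0.     -0.0003 -0.0001]
mouth [ 0.5021 -0.3152  0.1156] nipple frame offset [-0.0002  0.0008 -0.0696]
```

View pics/side9c.png

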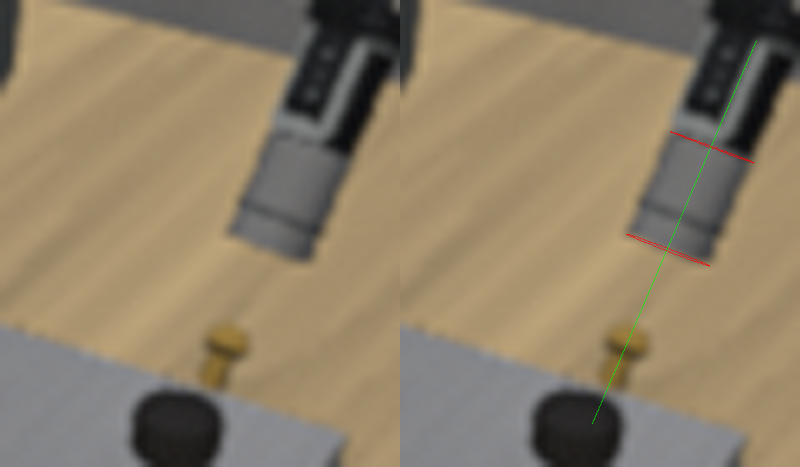

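View pics/top9c.png

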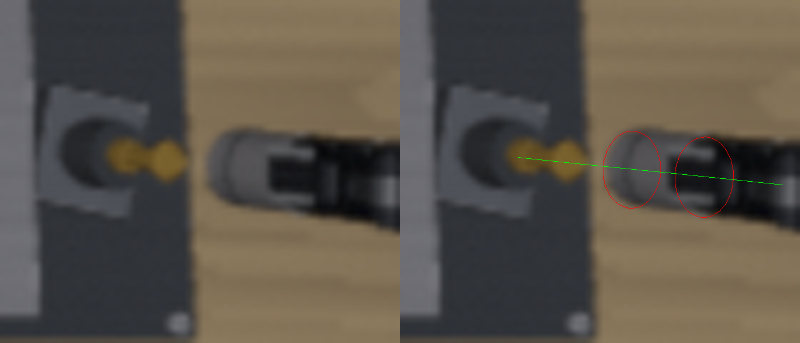

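In the side view the projected coupler outline matches the picture, and the nipple axis line runs through the head at (628,340) and the mouth at (668,250). In the top view the axis also passes through both, within about 0.7 px. Approaching along the axis.

Call:
{"name": "arm_command", "arguments": {
  "motion": [
    [0, 0, 0.15, 0, 0, 0, 1],
    [0, 0, 0.25, 0, 0, 0, 1],
    [0, 0, 0.32, 0, 0, 0, 1],
    [0, 0, 0.35, 0, 0, 0, 1],
    [0, 0, 0.35, 0, 0, 0, 1]
  ]
}}

```text
time_s: 10.42
tool_pos: [0.4847, -0.4002, 0.2707]
eef_rot: [-2.645, 0.034, -0.117]
force: [-0.0, 0.4, -4.1]
finger_gap: 0.0302
```

```bash
cat > chk.py <<'E'
from h import *
import sys
tag=sys.argv[1]
st()
s=env.state(); p0=s["tool_pos"]; X=Ro.from_rotvec(s["eef_rot"]).as_matrix(); z=X[:,2]; m=p0+z*LM
print("nipple frame offset x,-,h", RN.inv().apply(m-FOOT)*1e3,"tilt",np.arccos(-z@AX)); print("F tool",X.T@s["force"])
ims=[]
for n,c,b in(("side",side,(310,130,370,190)),("top",top,(325,220,385,280))):
    p,d=env.grab_frame(n); np.save(f"pics/{n}{tag}.npy",p)
    a,e,f,g=b;k=10; q=cv2.resize(p[e:g,a:f],None,fx=k,fy=k,interpolation=cv2.INTER_CUBIC); ims.append(cv2.resize(q,(400,400)))
cv2.imwrite(f"pics/chk{tag}.png",np.hstack(ims))
E
python3 chk.py 10
```

```text
t 10.425 p [ 0.4847 -0.4002  0.2707] rv [-2.6452  0.0337 -0.1172] F [-0.0093  0.4224 -4.0672] M [-0.8926  0.1173 -0.0177] gap 0.0302
q [ 0.9025  0.5812 -0.2435  1.6221 -0.3247  1.2185 -0.7609]
nipple frame offset x,-,h [ -1.7038   2.0711 -33.0583] tilt 0.0015443081453257155
F tool [-0.342   1.5573  3.7654]
```

View pics/chk10.png

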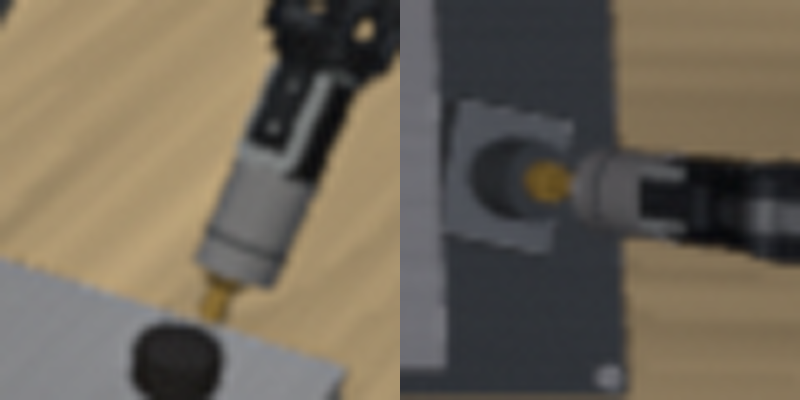

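```bash
cat > rd.py <<'E'
from h import *
st()
s=env.state(); p0=s["tool_pos"]; X=Ro.from_rotvec(s["eef_rot"]).as_matrix(); z=X[:,2]; m=p0+z*LM
print("nipple frame offset x,-,h", RN.inv().apply(m-FOOT)*1e3,"tilt",np.arccos(-z@AX)); print("F tool",X.T@s["force"])
E
python3 rd.py
```

```text
t 10.525 p [ 0.4847 -0.4005  0.2712] rv [-2.6459  0.0341 -0.1181] F [ 0.0906 -0.2649 -4.3301] M [-0.8674  0.175   0.0254] gap 0.0304
q [ 0.9027  0.5808 -0.2433  1.6216 -0.3246  1.2186 -0.761 ]
nipple frame offset x,-,h [ -1.5115   2.3298 -33.6143] tilt 0.0007091204604918536
F tool [-0.2343  2.2843  3.6818]
```

Side crop: the neck at (215,302) sits about 8 px left of the coupler's axis, roughly 2–3 mm off. The measured pose shows the same offset, (-1.5, +2.3) mm. There is no contact force yet, so I'll correct it before pressing.

Call:
{"name": "arm_command", "arguments": {
  "motion": [
    [0.015, -0.023, 0, 0, 0, 0, 1],
    [0.015, -0.023, 0, 0, 0, 0, 1],
    [0.015, -0.023, 0, 0, 0, 0, 1]
  ]
}}

```text
time_s: 10.9
tool_pos: [0.4862, -0.3983, 0.2723]
eef_rot: [-2.646, 0.034, -0.118]
force: [-0.0, -0.4, -4.2]
finger_gap: 0.0306
```

```bash
python3 chk.py 11; python3 rd.py | sed -n 3,4p
```

```text
t 10.9 p [ 0.4862 -0.3983  0.2723] rv [-2.6457  0.0336 -0.1177] F [-0.0123 -0.4468 -4.2474] M [-0.8389  0.1615  0.0075] gap 0.0306
q [ 0.8997  0.5789 -0.2445  1.6221 -0.3254  1.2187 -0.7647]
nipple frame offset x,-,h [ -0.1256  -0.2067 -33.413 ] tilt 0.0010008570949306638
F tool [-0.3213  2.4063  3.5138]
nipple frame offset x,-,h [ -0.2329  -0.1536 -33.3254] tilt 0.0011968208253941971
F tool [-0.4471  2.4539  3.588 ]
```

View pics/chk11.png

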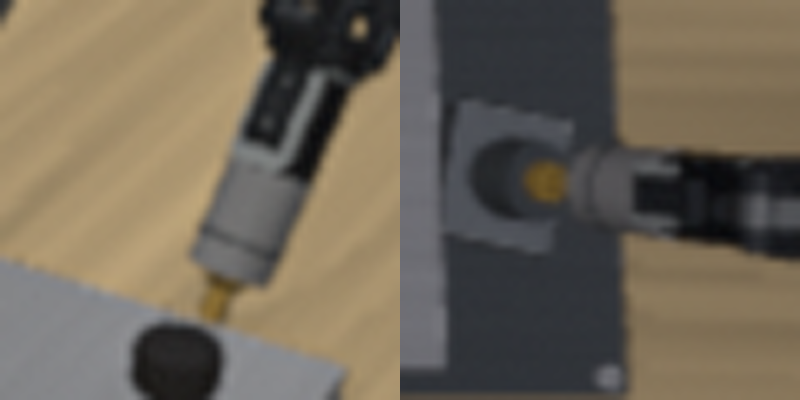

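Aligned: the neck at (215,300) is now on the coupler's axis, and the measured offset is (-0.2, -0.2) mm. Pressing in small steps.

Call:
{"name": "arm_command", "arguments": {
  "motion": [
    [0, 0, 0.03, 0, 0, 0, 1],
    [0, 0, 0.06, 0, 0, 0, 1],
    [0, 0, 0.08, 0, 0, 0, 1],
    [0, 0, 0.08, 0, 0, 0, 1]
  ]
}}

```text
time_s: 11.5
tool_pos: [0.4867, -0.3947, 0.2651]
eef_rot: [-2.646, 0.034, -0.117]
force: [0.1, -0.1, -3.8]
finger_gap: 0.0304
```

```bash
python3 rd.py
```

```text
t 11.5 p [ 0.4867 -0.3947  0.2651] rv [-2.6458  0.034  -0.1173] F [ 0.1214 -0.1135 -3.7528] M [-1.0335  0.272   0.0273] gap 0.0304
q [ 0.8964  0.5839 -0.2457  1.6323 -0.3263  1.2028 -0.7638]
nipple frame offset x,-,h [ -0.3484   0.0769 -25.3869] tilt 0.0009441927078429019
F tool [-0.1635  1.8776  3.2495]
```

Call:
{"name": "arm_command", "arguments": {
  "motion": [
    [0, 0, 0.02, 0, 0, 0, 1],
    [0, 0, 0.04, 0, 0, 0, 1],
    [0, 0, 0.05, 0, 0, 0, 1],
    [0, 0, 0.05, 0, 0, 0, 1]
  ]
}}

```text
time_s: 12.0
tool_pos: [0.4874, -0.3916, 0.2599]
eef_rot: [-2.645, 0.033, -0.117]
force: [0.9, -0.9, -5.0]
finger_gap: 0.0301
```

```bash
python3 rd.py
```

```text
t 12.0 p [ 0.4874 -0.3916  0.2599] rv [-2.6449  0.0333 -0.1166] F [ 0.9377 -0.9365 -5.0137] M [-1.1791  0.1332 -0.0267] gap 0.0301
q [ 0.8939  0.5877 -0.2474  1.6398 -0.3274  1.1919 -0.7633]
nipple frame offset x,-,h [ -0.407   -0.4413 -19.2876] tilt 0.0021401382987419654
F tool [0.5908 3.2015 4.0367]
```

Call:
{"name": "arm_command", "arguments": {
  "motion": [
    [0, 0, 0.01, 0, 0, 0, 1],
    [0, 0, 0.02, 0, 0, 0, 1],
    [0, 0, 0.03, 0, 0, 0, 1],
    [0, 0, 0.03, 0, 0, 0, 1]
  ]
}}

```text
time_s: 12.5
tool_pos: [0.4875, -0.3904, 0.2579]
eef_rot: [-2.645, 0.033, -0.116]
force: [-0.9, 0.6, -4.8]
finger_gap: 0.0302
```

```bash
python3 rd.py
```

```text
t 12.5 p [ 0.4875 -0.3904  0.2579] rv [-2.6446  0.0334 -0.1163] F [-0.8563  0.6386 -4.8213] M [-0.8645  0.2687  0.0335] gap 0.0302
q [ 0.8928  0.5891 -0.2477  1.6429 -0.3279  1.1874 -0.763 ]
nipple frame offset x,-,h [ -0.5481  -0.5927 -16.9014] tilt 0.0024402443407306107
F tool [-1.2505  1.73    4.453 ]
```

Call:
{"name": "arm_command", "arguments": {
  "motion": [
    [0, 0, 0.01, 0, 0, 0, 1],
    [0, 0, 0.02, 0, 0, 0, 1],
    [0, 0, 0.03, 0, 0, 0, 1],
    [0, 0, 0.03, 0, 0, 0, 1]
  ]
}}

```text
time_s: 13.0
tool_pos: [0.4878, -0.3898, 0.256]
eef_rot: [-2.646, 0.034, -0.118]
force: [-1.8, -2.0, 0.3]
finger_gap: 0.0303
```

```bash
python3 rd.py; python3 chk.py 12 >/dev/null
```

```text
t 13.0 p [ 0.4878 -0.3898  0.256 ] rv [-2.6462  0.0342 -0.1183] F [-1.8143 -1.9694  0.3208] M [-0.6732  0.5032  0.1984] gap 0.0303
q [ 0.8919  0.5903 -0.2478  1.6453 -0.3282  1.1814 -0.7627]
nipple frame offset x,-,h [ -0.0403   0.1243 -14.9864] tilt 0.0004369248226541992
F tool [-1.6925  1.5885 -1.3729]
```

View pics/chk12.png

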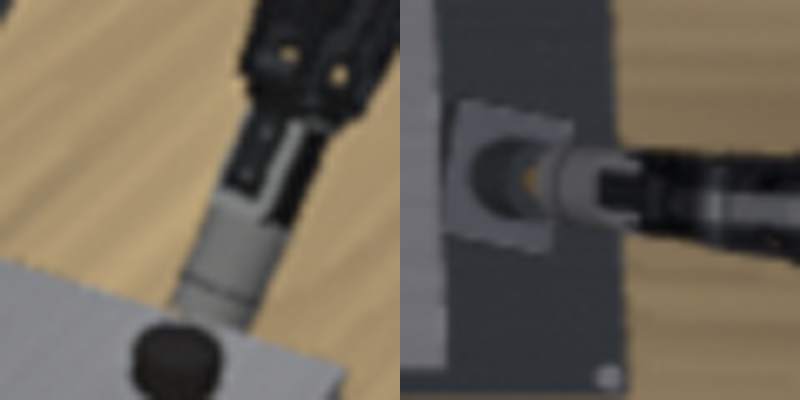

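The push has begun, about 5.5 N net. The mouth is closing on the foot, with brass just visible at (530,180) in the top crop. Continuing.

Call:
{"name": "arm_command", "arguments": {
  "motion": [
    [0, 0, 0.01, 0, 0, 0, 1],
    [0, 0, 0.02, 0, 0, 0, 1],
    [0, 0, 0.03, 0, 0, 0, 1],
    [0, 0, 0.03, 0, 0, 0, 1]
  ]
}}

```text
time_s: 13.6
tool_pos: [0.4882, -0.3883, 0.2533]
eef_rot: [-2.646, 0.034, -0.118]
force: [-2.7, -3.9, 5.1]
finger_gap: 0.0303
```

```bash
python3 rd.py
```

```text
t 13.6 p [ 0.4882 -0.3883  0.2533] rv [-2.6462  0.0341 -0.1184] F [-2.7221 -3.9096  5.1207] M [-0.6773  0.6019  0.2242] gap 0.0303
q [ 0.8905  0.5925 -0.2484  1.649  -0.3287  1.1752 -0.7624]
nipple frame offset x,-,h [  0.0027   0.1408 -11.8436] tilt 0.0004167510956400394
F tool [-2.1351  1.0279 -6.5804]
```

Call:
{"name": "arm_command", "arguments": {
  "motion": [
    [0, 0, 0.01, 0, 0, 0, 1],
    [0, 0, 0.02, 0, 0, 0, 1],
    [0, 0, 0.025, 0, 0, 0, 1],
    [0, 0, 0.025, 0, 0, 0, 1],
    [0, 0, 0.025, 0, 0, 0, 1]
  ]
}}

```text
time_s: 14.22
tool_pos: [0.4883, -0.3875, 0.2516]
eef_rot: [-2.646, 0.034, -0.119]
force: [-4.0, -4.3, 7.2]
finger_gap: 0.0302
```

```bash
python3 rd.py;  python3 chk.py 13 >/dev/null;python3 rd.py
```

```text
t 14.225 p [ 0.4883 -0.3875  0.2516] rv [-2.6465  0.0344 -0.1187] F [-4.0004 -4.2863  7.1548] M [-0.4512  0.793   0.3075] gap 0.0302
q [ 0.8897  0.5935 -0.2486  1.6514 -0.3291  1.1711 -0.7621]
nipple frame offset x,-,h [  0.0131   0.2154 -10.0067] tilt 0.000490432266844013
F tool [-3.2304  0.4033 -8.6584]
t 14.325 p [ 0.4883 -0.3875  0.2516] rv [-2.6465  0.0344 -0.1186] F [-3.1979 -4.3336  7.4249] M [-0.5012  0.7153  0.3492] gap 0.0303
q [ 0.8897  0.5936 -0.2486  1.6514 -0.3291  1.1711 -0.7622]
nipple frame offset x,-,h [ 0.0288  0.2049 -9.9949] tilt 0.0004682373259699025
F tool [-2.4082  0.3145 -8.8452]
```

View pics/chk13.png

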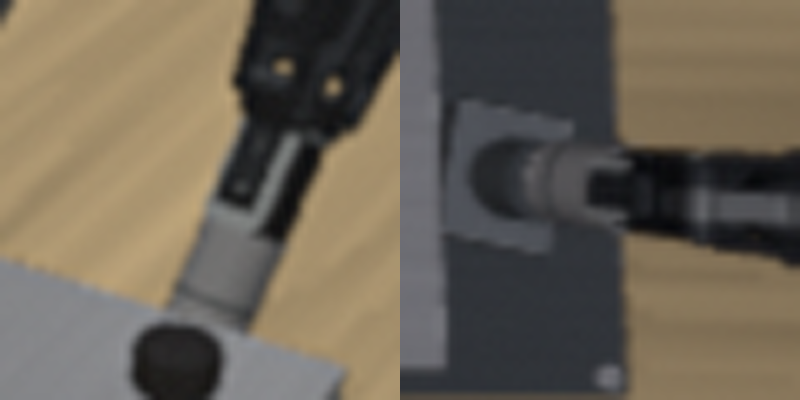

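The net axial push is about 12.4 N, and it rises at about 1.4 N/mm, which is the pad spring's slope. So the coupler has snapped on and the pad is in roughly 6–7 mm. I'll relieve the small side force and add a little margin.

Call:
{"name": "arm_command", "arguments": {
  "motion": [
    [-0.003, 0, 0.004, 0, 0, 0, 1],
    [-0.006, 0, 0.008, 0, 0, 0, 1],
    [-0.006, 0, 0.008, 0, 0, 0, 1],
    [-0.006, 0, 0.008, 0, 0, 0, 1]
  ]
}}

```text
time_s: 14.82
tool_pos: [0.4881, -0.3872, 0.2512]
eef_rot: [-2.647, 0.034, -0.12]
force: [-3.5, -4.9, 8.2]
finger_gap: 0.0303
```

```bash
python3 rd.py;  python3 - <<'E'
from h import *
for n in("side","top"):
    p,d=env.grab_frame(n); cv2.imwrite(f"pics/{n}14.png",p);np.save(f"pics/{n}14.npy",p);np.save(f"pics/{n}14_d.npy",d)
C=top.cloud(np.load("pics/top14_d.npy")); print("cover top z hinge side/free side",np.median(C[216:222,265:325,2]),np.median(C[262:270,265:285,2]))
E
python3 rd.py
```

```text
t 14.825 p [ 0.4881 -0.3872  0.2512] rv [-2.6468  0.0344 -0.1202] F [-3.5112 -4.8928  8.155 ] M [-0.4674  0.578   0.2871] gap 0.0303
q [ 0.8899  0.5933 -0.2489  1.653  -0.3298  1.1688 -0.7613]
nipple frame offset x,-,h [ 0.0429  0.2155 -9.5125] tilt 0.0016101760773034502
F tool [-2.6268  0.4658 -9.7803]
cover top z hinge side/free side 0.10096427153718829 0.10087553051813242
t 14.925 p [ 0.4881 -0.3872  0.2512] rv [-2.6468  0.0344 -0.1202] F [-3.2967 -5.0946  8.0295] M [-0.4824  0.6059  0.2293] gap 0.0302
q [ 0.8899  0.5933 -0.2489  1.653  -0.3297  1.1688 -0.7613]
nipple frame offset x,-,h [ 0.019   0.2104 -9.4749] tilt 0.0015425244750840584
F tool [-2.4145  0.7019 -9.7454]
```

View pics/side14.png

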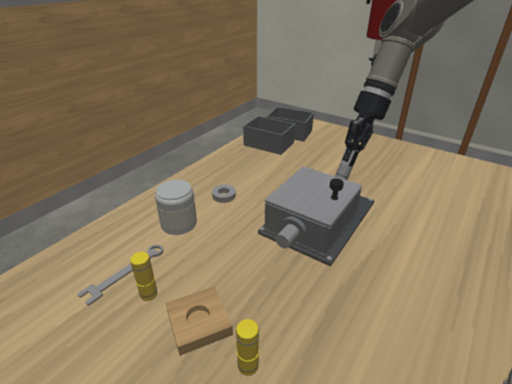

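View pics/top14.png

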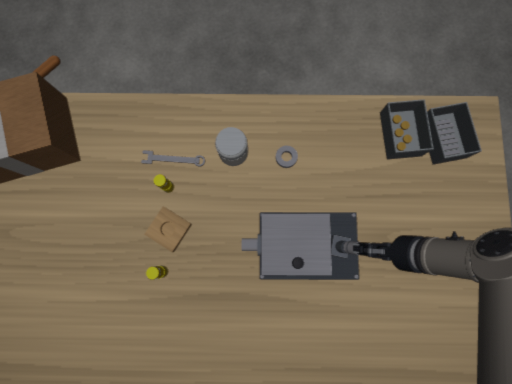

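The coupler sits on the nipple. The cover is flat, and the tin, bearing ring and wrench are where they were. I'll check the angle with an overlay before handing in.

```bash
python3 - <<'E'
from h import *
s=env.state(); p0=s["tool_pos"]; X=Ro.from_rotvec(s["eef_rot"]).as_matrix(); z=X[:,2]; m=p0+z*LM
o=[]
for n,c,b in(("side",side,(315,140,365,190)),("top",top,(330,220,380,270))):
    p=np.load(f"pics/{n}14.npy");a,e,f,g=b;k=8; q=cv2.resize(p[e:g,a:f],None,fx=k,fy=k,interpolation=cv2.INTER_CUBIC)
    t=np.linspace(0,2*np.pi,60); ring=.016*(np.cos(t)[:,None]*X[:,0]+np.sin(t)[:,None]*X[:,1])
    u0,u1=[((c.proj(m-z*h+ring)-[a,e]+.5)*k).astype(np.int32) for h in(0,.04)]
    cv2.polylines(q,[cv2.convexHull(np.vstack([u0,u1]))],True,(0,0,255),1); o.append(q)
cv2.imwrite("pics/fin.png",np.hstack(o))
E
```

```text
(no output)
```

View pics/fin.png

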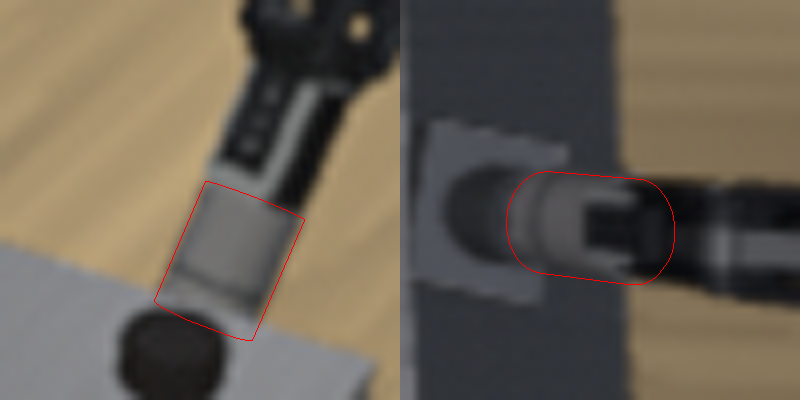

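The sleeve's angle matches the overlay. The dark ring on the sleeve seems slightly closer to the predicted mouth than before, so I'll check for axial slip in the grip by locating that ring along the axis in several frames.

```bash
python3 - <<'E'
from h import *
from scipy.ndimage import map_coordinates
s=env.state()
D={"9":([.4826,-.416,.3036],[-2.6468,.0309,-.1204]),"10":([.4847,-.4003,.271],[-2.6456,.0339,-.1177]),"11":([.4862,-.3983,.2723],[-2.6457,.0336,-.1177]),"12":([.4878,-.3898,.256],[-2.6462,.0342,-.1183]),"13":([.4883,-.3875,.2516],[-2.6465,.0344,-.1186]),"14":(s["tool_pos"],s["eef_rot"])}
hs=np.arange(-.006,.05,.001)
for n,c in(("side",side),("top",top)):
  for k,(p,rv) in D.items():
    X=Ro.from_rotvec(rv).as_matrix();z=X[:,2];m=np.array(p)+z*LM
    # near-side surface line
    v=c.c-m; v-=z*(v@z); v/=np.linalg.norm(v); w=np.cross(z,v)
    im=cv2.cvtColor(np.load(f"pics/{n}{k}.npy"),cv2.COLOR_BGR2GRAY).astype(float)
    pr=[]
    for off in np.linspace(-.008,.008,9):
        dirn=v*np.sqrt(.016**2-off**2)+w*off
        u=c.proj(m+dirn-np.outer(hs,z)); pr.append(map_coordinates(im,[u[:,1],u[:,0]],order=1))
    pr=np.mean(pr,0); 
    seg=(hs>=.003)&(hs<=.02); i=np.where(seg)[0][np.argmin(pr[seg])]
    # parabola
    if 0<i<len(hs)-1:
        a,b,d=pr[i-1:i+2]; off=.5*(a-d)/(a-2*b+d)
    print(n,k,"ring at mm",round((hs[i]+off*.001)*1e3,2)); print(pr.astype(int)[::2] )
E
```

```text
side 9 ring at mm 12.84
[146 147 141 124 109 104 105 106 100  88  89 101 106 107 107 107 107 107
 107 107 107 108 107  97  88  91  95  83]
side 10 ring at mm 12.4
[113  99  92  98 105 106 107 106  98  86  91 103 107 107 107 107 107 107
 107 108 108 108 108 102  95  97  94  78]
side 11 ring at mm 12.78
[112  97  89  94 103 106 106 106 100  89  91 102 107 107 107 107 108 107
 107 107 108 108 107 100  96  95  94  80]
side 12 ring at mm 12.71
[ 46  70 102 116 113 107 106 106 100  89  91 102 107 107 107 107 107 107
 107 108 108 108 108 106 102  99  92  76]
side 13 ring at mm 12.83
[ 37  38  41  56  89 115 118 109 100  89  91 102 107 107 107 107 107 107
 108 107 108 108 108 104 100  98  92  77]
side 14 ring at mm 12.72
[ 37  38  40  50  80 110 119 111 100  88  90 101 107 107 107 107 107 107
 107 108 108 108 108 106 100  98  92  76]
top 9 ring at mm 13.02
[105 113 111 105  95  87  81  77  73  68  68  72  77  79  80  80  80  80
  80  79  73  60  46  39  36  36  36  36]
top 10 ring at mm 13.4
[68 66 68 71 76 79 79 76 73 68 67 74 78 80 80 80 81 81 81 77 70 54 41 39
 39 38 38 38]
top 11 ring at mm 12.62
[72 71 69 70 73 76 78 75 71 67 70 75 79 80 80 81 80 80 80 75 66 52 44 39
 38 38 38 38]
top 12 ring at mm 12.76
[54 58 63 69 74 77 77 75 71 67 68 75 79 80 81 81 81 80 78 73 63 51 40 38
 37 37 37 38]
top 13 ring at mm 12.63
[50 54 60 67 75 80 78 75 71 68 69 74 79 80 81 81 81 80 78 73 62 49 42 39
 38 38 38 38]
top 14 ring at mm 12.26
[49 52 57 63 71 77 77 74 70 66 67 72 77 80 81 81 80 80 78 73 62 49 43 39
 38 38 37 37]
```

The ring stays at 12.7 ± 0.4 mm in every frame, so the coupler has not slipped in the grip. Handing in.

```bash
python3 - <<'E'
from h import *
st(); print(env.sign_off())
E
```

```text
t 14.925 p [ 0.4881 -0.3872  0.2512] rv [-2.6468  0.0344 -0.1202] F [-3.2967 -5.0946  8.0295] M [-0.4824  0.6059  0.2293] gap 0.0302
q [ 0.8899  0.5933 -0.2489  1.653  -0.3297  1.1688 -0.7613]
the job is handed in; nothing more can be done
None
```

I shut the gearbox cover, took the coupler from its stand and pressed it onto the tilted nipple. I handed the job in at 14.9 s, still gripping the coupler at 90 N and pushing. The hand-in gives no verdict.

What the last checks showed:
- **Cover:** it is flat. Its top reads 0.101 m at both the hinge side and the free side.
- **Snap and push:** the net axial push was about 13.3 N, above the 4–8 N snap peak. It had risen at about 1.4 N/mm, which matches the pad's spring. I took the snap from these forces and did not see it directly.
- **Seating:** the mouth is about 9.5 mm above the nipple's foot, about 0.2 mm off the estimated axis and tilted less than 0.01 rad from it. The nipple's own pose was measured to about 1–2 mm.
- **Grip:** a ring mark on the sleeve stayed at the same place relative to the fingers in all frames (12.3–13.4 mm), so the coupler did not slip.
- **Bystanders:** the tin, bearing ring and wrench look unmoved in the last pictures.

Three things disagreed or were left over:
- **Pad travel:** it comes to about 6.5 mm from the geometry and about 7.7 mm from the force. Both are above the 4.5 mm needed.
- **Camera offset:** the two cameras differed by about 1–2 mm on sideways position.
- **Side force:** about 2.5 N of sideways force remained on the coupler.

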